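Tip the rolls off their rims

TASK

The large solder reel, the small solder reel and the roll of black tape have been left standing on their rims and could roll off the bench. Push each of them over with the fingertips so that it lies flat on one of its ends, close to where it stood (within a hand's breadth or so) and at rest on the bench. Only push: do not lift or carry them, and leave the other things on the bench where they are.

Things in the scene. Friction and masses are not known exactly. Their poses are not given: they have to be found in the camera images.
- big_reel_center (a point): Large solder reel: white winding, black 52 mm flanges, 42 mm long (axis), 0.35 kg (varies). Point: its centre; z: the roll's own axis. It starts on its rim on the bench, axis level (centre 25 to 26 mm up, top at about 51 mm); lying flat, centre 21 mm up. Pushed sideways it rolls; pushed level along its axis it tends to slide; it tips if the fingertip presses its end face near the top and follows it up and over.
- small_reel_center (a point): Small solder reel: two pale flanges of 42 mm diameter, 30 mm long (axis), 0.12 kg (varies). Point: its centre; z: the roll's own axis. It starts on its rim on the bench, axis level (centre 20 to 21 mm up, top at about 41 mm), heading anywhere; lying flat, either end down, the centre is 15 mm up. Pushed along its axis near the top it tips over; pushed sideways it rolls.
- tape_roll_center (a point): Roll of black tape, a ring of 68 mm outer diameter with an open core, 18 mm long (axis), 0.06 kg (varies). Point: its centre; z: the roll's own axis. It starts on its rim on the bench, axis level (centre 34 mm up, top at 68 mm), heading anywhere; lying flat, either end down, the centre is 9 mm up. Pushed along its axis near the top it tips over; pushed sideways it rolls.
- fin_sink: bystander: black finned heat sink 34x40 mm, 22 mm high. Origin at the centre of its underside, z up.
- jar: bystander: small glass jar of screws with a red lid, 48 mm across, 58 mm high. Origin at the centre of its underside, z up.
- small_bottle: bystander: brown dropper bottle with a black spout, 28 mm across, 84 mm high, stands upright and falls easily. Origin at the centre of its underside, z up.
- circuit_board: bystander: circuit board 42x62 mm, 14 mm high. Origin at the centre of its underside, z up.
- flat_reel: bystander: blue wick reel, 37 mm across and 12 mm high, which already lies flat. Origin at the centre of its underside, z up.
- cup: bystander: white dotted mug, 92 mm across, 93 mm high, its handle reaching 80 mm from the middle to its own -y. Origin at the centre of its underside, z up.
- big_reel: The same big reel as the point of that name; its origin is the middle of one of its two end faces, on the axis, z along the axis towards the other end. (The bench top's front edge, nearest the robot, runs along y at x = 0.35 and has no lip: things pushed past it fall off.)
- small_reel: The same small reel as the point of that name; its origin is the middle of one of its two end faces, on the axis, z along the axis towards the other end.
- tape_roll: The same tape roll as the point of that name; its origin is the middle of one of its two end faces, on the axis, z along the axis towards the other end. (Lamps hang over the left: a black shade beyond x = 0.68 for y 0.2 to 0.5, underside 0.25 m up; a grey head over y > 0.4, x 0.25 to 0.75, underside 0.46 m up.)
Not all that is in view belongs to the job. What is shaped like the big_reel but orange or purple is not meant. What is shaped like the small_reel but blue or turquoise is not meant.

How it is judged:
By the outcome, as a careful person would: the job done as asked, in the order asked, and still so for the second after the job is handed in, with the robot touching nothing.
It also fails if it takes over 72 s, if anything falls off the work surface, if the arm or the gripper's body presses on something with over 40 N, if the wrist force passes 120 N, or if a joint passes its speed limit or range.

ROBOT

A 6-joint arm with a two-finger parallel gripper is mounted at the origin on a cart in front of the work surface, level with it; the furniture and walls round the work are solid. World frame = base frame: x ahead of the robot, y to its left, z up, the work surface at z = 0. Lengths are in m, angles in rad, forces in N, time in s.
With the tool pointing down it reaches from about 0.3 to 0.875 m from the base axis. Payload 6.4 kg.
Tool frame: the origin (TCP) lies at the very end of the fingers, on their centre line; the grasp point (between the pads) lies 19 mm behind it (ctrl.hold_point_z is the distance from the TCP to the grasp point, in m); y points along the fingers, x is the direction in which the jaws open and shut, and the axes are right-handed (so a half turn about y gives the same grasp; the last joint's range is limited). The gripper opens to 85 mm and grips with 20 to 120 N. Pads are 22 mm wide; open, the fingers measure 114 mm over their backs; the gripper's body (76 mm by 85 mm) begins 54 mm behind the grasp point. The pads swing forward as they close: fully open they stand 13 mm farther back than shut.
Start: joints at [-1.33, 0.181, 1.607, -0, 1.354, -0.206], TCP at [0.248, -0.519, 0.231] pointing down, gripper open.
Joint ranges: [-2.99, 2.99], [-0.89, 2.07], [0.3, 2.58], [-1.14, 4.28], [0, 2.63], [-3.12, 3.12]. Speed limits (rad/s): [2.57, 2.57, 3.01, 3.14, 3.14, 3.14].

INTERFACE

Orientations are given as a unit quaternion [w, x, y, z].
In Python, from bench import ctrl, imaging gives the robot as it stands.
- The arm moves only by the shell command python3 -m jog 'ROWS'. ROWS is JSON, a list of rows, each a list of 3 entries, a list of its own where there are three numbers: the shift along the tool's x, y, z in cm, then the turn, a rotation vector about the tool's x, y, z in rad, then the finger opening in cm, from 0 to 8.54. A call has 1 to 12 rows; each row shifts and turns the pose as measured when the row begins, along the tool's axes as they then stand; what a row does not reach is not made up. A row lasts 1/12 s, in which the tool goes at most 41.7 mm and 7.16 degrees, less where a joint would pass 70% of its speed; a pose out of reach is approached as far as the arm can. A call is refused whole if a number of a shift passes 4.17 or a number of a turn 0.125, either way. A call with a gripper value outside its range is refused whole. The fingers move at their own pace and stop on an object; the grip force is fixed at half the most. Time passes only in rows, so rows that do not move let the fingers close. It gives the time, the measured TCP pose, the force and the opening at its end, in the units of the state.
- ctrl.get_obs(): the state, without advancing time (a new reading comes with each control period).
- imaging.camera(name): name is "scene" or "side" or "wrist"; returns a dict with "frame" (400x640x3 uint8, red, green, blue), "depth" (400x640 float32, m along the optical axis (not along the pixel's ray), 0 where there is no reading), "K" (3x3 intrinsics, pixels), "k1" (the pictures are not rectified: a ray, as slopes to the right and down, at radius r is drawn at 1 + k1 r^2 times it, then the intrinsics apply), "R" (3x3) and "t" (3): a world point X has camera coordinates R X + t. Camera axes: x right, y down, z forward; pixel columns grow to the right and rows downward; lengths in m; the calibration is good to about 2 mm. A picture is of the moment at which its call begins.
- ctrl.hand_in(): hands the job in, once; it reports no verdict.
The state is a dict: "time_s": time; "q": joint angles; "dq": joint speeds; "joint_efforts": joint torques, N m; "eef_pos": TCP position; "eef_rot": TCP orientation; "wrist_force": force on the tool from outside, world axes, zero at the start; "torque": the same for the moment, N m; "opening": opening from 0.0 (shut) to 1.0 (fully open).
Only numpy, scipy, OpenCV 4.12 (cv2) and the standard library are available. Lean on these libraries where they do the work, as an engineer would, in place of code of your own. Each camera call takes 0.05 s, during which the arm holds its last target. There are 200 camera calls.

## Working session

There is one attempt and no reset: what is moved stays moved. The work goes in short steps, Python scripts to look and compute and a shell command to move; the robot and the scene stay as the last step left them, time stands still between calls to the robot, and variables do not carry over. Pictures are saved under pics/ and viewed, about 8 in all and at most 12, crops included, and the job is handed in when it is done.

```bash
mkdir -p pics; ls; cat > h.py <<'E'
import numpy as np, cv2
from bench import ctrl, imaging
from scipy.spatial.transform import Rotation as Ro
def cam(n):
    c=imaging.camera(n); return c
def save(c,f,crop=None,s=1):
    im=c["frame"][:,:,::-1]
    if crop: im=im[crop[1]:crop[3],crop[0]:crop[2]]
    cv2.imwrite("pics/"+f,cv2.resize(im,None,fx=s,fy=s,interpolation=cv2.INTER_CUBIC))
def rays(c,uv):
    K=np.array(c["K"]);p=(np.atleast_2d(uv).astype(float)-K[:2,2])/[K[0,0],K[1,1]]
    q=p.copy()
    for _ in range(8): q=p/(1+c["k1"]*(q**2).sum(1,keepdims=True))
    return q
def plane(c,uv,z):
    q=rays(c,uv);R=np.array(c["R"]);t=np.array(c["t"])
    d=np.c_[q,np.ones(len(q))]@R; o=-R.T@t
    return o+d*((z-o[2])/d[:,2])[:,None]
def cloud(c):
    v,u=np.mgrid[0:400,0:640];q=rays(c,np.c_[u.ravel(),v.ravel()])
    z=c["depth"].ravel()[:,None];P=np.c_[q,np.ones(len(q))]*z
    W=(P-np.array(c["t"]))@np.array(c["R"]);W[z[:,0]==0]=np.nan
    return W.reshape(400,640,3)
E
python3 - <<'E'
from h import *
o=ctrl.get_obs();print(o)
for n in("scene","side"):
    c=cam(n);save(c,n+"0.png",s=1.25);np.savez(n+"0.npz",**c);print(n,(-np.array(c["R"]).T@c["t"]).round(3),c["K"],c["k1"])
E
```

```text
pics
{'time_s': 0.0, 'q': array([-1.33031115e+00,  1.81553796e-01,  1.60796894e+00,  2.47818522e-06,
        1.35374485e+00, -2.06305516e-01]), 'dq': array([ 0.00101131, -0.00050918,  0.00057485,  0.00102273,  0.00022009,
        0.00063287]), 'joint_efforts': array([ 3.31126948e-04, -4.44866216e+01, -3.51335013e+01, -3.16581563e-04,
        9.11179843e-03,  2.68685426e-05]), 'eef_pos': array([ 0.24833018, -0.51803794,  0.23039583]), 'eef_rot': array([ 0.59875819, -0.59793392,  0.37722976, -0.37637929]), 'wrist_force': array([-0.74063274, -0.28151488, -0.11317481]), 'torque': array([-0.03808601,  0.01370324, -0.04344107]), 'opening': 1.0003358648227476}
scene [0.102 0.704 0.704] [[393.86294803   0.         319.76056258]
 [  0.         393.86294803 197.1511279 ]
 [  0.           0.           1.        ]] 0.023905030888914044
side [-0.411 -0.572  0.897] [[449.41415176   0.         325.83737446]
 [  0.         449.41415176 209.66966287]
 [  0.           0.           1.        ]] -0.10096391189955088
```

View pics/scene0.png

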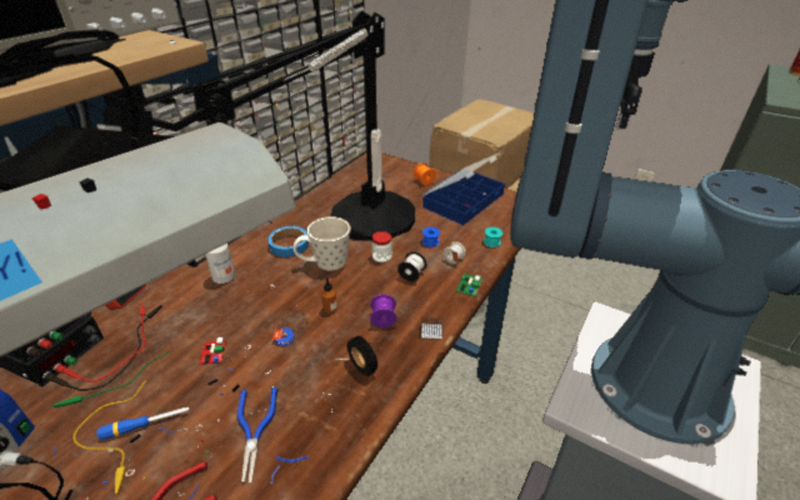

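View pics/side0.png

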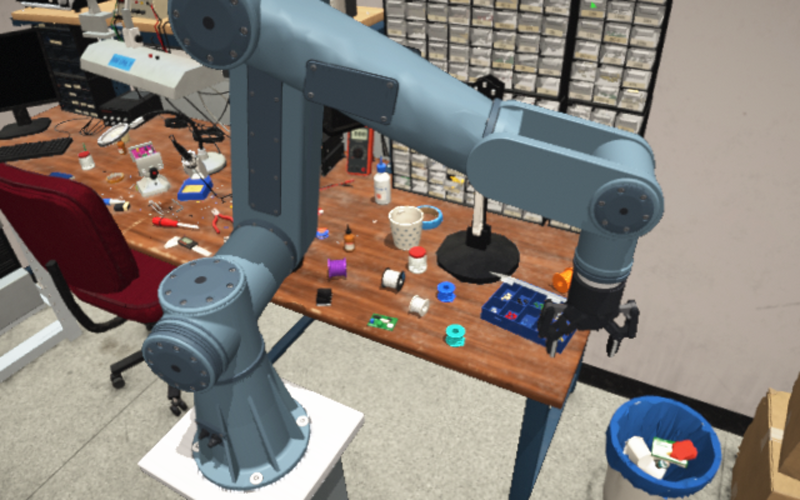

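Scene picture (800-wide px): big reel, candidates are white/black (412,265), purple (383,311) and orange (425,175) → white/black. Small reel, candidates are pale (453,253), blue (431,237) and turquoise (493,237) → pale. Tape, candidates are the black ring (361,356) and the blue ring (288,240) → black. Checking these in one crop, with a depth-based measurement.

```bash
python3 - <<'E'
from h import *
for n,crop in (("scene",(250,170,420,310)),("side",None)):
    c=dict(np.load(n+"0.npz")); 
    if crop: save(c,"crop1.png",crop,4.5)
    W=cloud(c); x,y,z=W[...,0],W[...,1],W[...,2]
    m=(z>0.006)&(z<0.12)&(x>0.33)&(x<0.75)&(y>-0.5)&(y<0.25)
    k,l,s,ce=cv2.connectedComponentsWithStats(m.astype(np.uint8),connectivity=4)
    for i in range(1,k):
        if s[i,4]<40: continue
        P=W[l==i]; print(n,(ce[i]*1.25).round(),s[i,4],"min",P.min(0).round(3),"max",P.max(0).round(3),"rgb",np.median(c["frame"][l==i],0))
E
```

```text
scene [463. 194.] 1801 min [ 0.472 -0.476  0.006] max [ 0.63  -0.256  0.12 ] rgb [20. 34. 63.]
scene [424. 173.] 212 min [ 0.665 -0.435  0.006] max [ 0.726 -0.372  0.053] rgb [167.5  73.   21. ]
scene [360. 227.] 3409 min [ 0.58  -0.272  0.006] max [0.75  0.097 0.12 ] rgb [65. 43. 39.]
scene [430. 235.] 147 min [ 0.516 -0.176  0.007] max [ 0.557 -0.133  0.032] rgb [ 33.  83. 182.]
scene [492. 235.] 146 min [ 0.392 -0.259  0.006] max [ 0.431 -0.215  0.033] rgb [ 37.5 167.  152.5]
scene [454. 252.] 200 min [ 0.437 -0.139  0.006] max [ 0.481 -0.103  0.042] rgb [148.  136.  119.5]
scene [411. 266.] 360 min [ 0.485 -0.049  0.006] max [ 0.539 -0.     0.05 ] rgb [63. 53. 43.]
scene [328. 298.] 226 min [0.582 0.147 0.006] max [0.609 0.173 0.083] rgb [102.  54.  25.]
scene [382. 310.] 455 min [0.457 0.094 0.007] max [0.522 0.157 0.05 ] rgb [83. 34. 94.]
scene [359. 350.] 286 min [0.421 0.23  0.007] max [0.491 0.25  0.069] rgb [32. 25. 22.]
side [408. 234.] 1026 min [ 0.576 -0.072  0.006] max [0.739 0.083 0.094] rgb [208.  185.5 163. ]
side [493. 276.] 3633 min [ 0.47  -0.442  0.006] max [ 0.7
[... 186 characters left out ...]
.145 0.052] rgb [155.5  64.5 173.5]
side [392. 278.] 247 min [ 0.484 -0.051  0.007] max [ 0.537 -0.006  0.051] rgb [177. 171. 160.]
side [562. 279.] 204 min [ 0.66  -0.422  0.006] max [ 0.727 -0.378  0.05 ] rgb [197.5  92.5  26. ]
side [445. 289.] 147 min [ 0.517 -0.179  0.006] max [ 0.555 -0.138  0.034] rgb [ 51. 119. 230.]
side [323. 295.] 133 min [0.367 0.077 0.007] max [0.418 0.121 0.023] rgb [31. 29. 28.]
side [418. 305.] 171 min [ 0.437 -0.143  0.006] max [ 0.474 -0.108  0.041] rgb [229. 222. 203.]
side [455. 333.] 180 min [ 0.388 -0.259  0.006] max [ 0.432 -0.216  0.033] rgb [ 56.5 232.5 223.5]
side [564. 342.] 83 min [ 0.469 -0.473  0.006] max [ 0.539 -0.45   0.037] rgb [33. 48. 86.]
```

View pics/crop1.png

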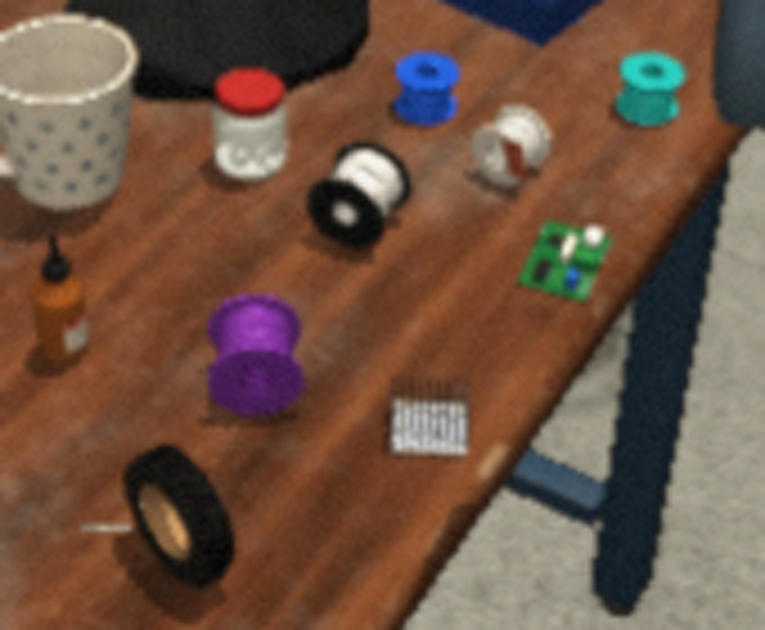

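The crop confirms the choices: white/black reel at crop (360,195), pale reel (512,145), black tape (180,515). Now the axis headings.

```bash
python3 - <<'E'
from h import *
S,D=[dict(np.load(n+"0.npz")) for n in("scene","side")]
Ws,Wd=cloud(S),cloud(D)
for nm,c,r,h in(("big",(.511,-.028),.05,.05),("small",(.457,-.122),.036,.041),("tape",(.455,.25),.06,.068)):
    Ps=[]
    for W in(Ws,Wd):
        P=W.reshape(-1,3);P=P[np.isfinite(P[:,0])];P=P[(np.hypot(*(P[:,:2]-c).T)<r)&(P[:,2]>.008)&(P[:,2]<h+.006)];Ps.append(P)
        if len(P)>20:
            print(nm,len(P),"rect",cv2.minAreaRect(P[:,:2].astype(np.float32)))
    P=np.vstack(Ps);print("  both",cv2.minAreaRect(P[:,:2].astype(np.float32)))
    best=[]
    for a in np.radians(np.arange(0,180,3)):
        u=P[:,:2]@[np.cos(a),np.sin(a)];v=P[:,:2]@[-np.sin(a),np.cos(a)]
        p=[np.percentile(w,q) for w in(u,v) for q in(1,99)]
        best.append(((p[1]-p[0])*(p[3]-p[2]),np.degrees(a),p[1]-p[0],p[3]-p[2],(p[0]+p[1])/2*np.array([np.cos(a),np.sin(a)])+(p[2]+p[3])/2*np.array([-np.sin(a),np.cos(a)])))
    for b in sorted(best,key=lambda b:b[0])[:4]:print("  ",np.round(np.hstack(b),4))
    # face normals from scene via local differences
    W=Ws;m=(np.hypot(W[...,0]-c[0],W[...,1]-c[1])<r)&(W[...,2]>.012)&(W[...,2]<h)
    dx=W[1:-1,2:]-W[1:-1,:-2];dy=W[2:,1:-1]-W[:-2,1:-1];n=np.cross(dx,dy);n/=np.linalg.norm(n,axis=2,keepdims=True);n=n[m[1:-1,1:-1]];n=n[np.abs(n[:,2])<.25]
    a=np.degrees(np.arctan2(n[:,1],n[:,0]))%360;hh=np.histogram(a,np.arange(0,361,15));print("  hist",[(int(e),int(k)) for k,e in zip(*hh) if k>3])
# obstacles near
for nm,lo,hi in(("jar",(.55,-.12),(.62,-.04)),("board",(.38,-.12),(.45,-.03)),):
    P=np.vstack([Ws.reshape(-1,3),Wd.reshape(-1,3)]);P=P[(P[:,0]>lo[0])&(P[:,0]<hi[0])&(P[:,1]>lo[1])&(P[:,1]<hi[1])&(P[:,2]>.007)];print(nm,P.min(0),P.max(0))
E
```

```text
big 353 rect ((0.511975884437561, -0.02370663732290268), (0.04969823732972145, 0.046608202159404755), 6.626259803771973)
big 243 rect ((0.5101954936981201, -0.02780473604798317), (0.050435781478881836, 0.043504778295755386), 5.858232021331787)
  both ((0.5109677910804749, -0.025036733597517014), (0.05253724753856659, 0.04885422810912132), 5.858232021331787)
   [ 2.300e-03  6.000e+00  4.830e-02  4.730e-02  5.117e-01 -2.500e-02]
   [ 2.300e-03  9.600e+01  4.730e-02  4.830e-02  5.117e-01 -2.500e-02]
   [ 2.300e-03  9.300e+01  4.750e-02  4.840e-02  5.116e-01 -2.510e-02]
   [ 2.300e-03  3.000e+00  4.840e-02  4.750e-02  5.116e-01 -2.510e-02]
  hist [(0, 6), (15, 10), (210, 5), (240, 4), (255, 25), (270, 24), (285, 13), (300, 9), (315, 4), (345, 5)]
small 194 rect ((0.4581987261772156, -0.12296398729085922), (0.03477061539888382, 0.041682180017232895), 81.87876892089844)
small 166 rect ((0.4559454321861267, -0.12533679604530334), (0.03387755900621414, 0.03758683800697327), 87.68903350830078)
  both ((0.45742857456207275, -0.12422098219394684), (0.03747698664665222, 0.04285183176398277), 81.
[... 592 characters left out ...]
997927069664), 82.70658111572266)
  both ((0.4551224112510681, 0.24043594300746918), (0.02797216735780239, 0.07118286192417145), 71.3636703491211)
   [1.600e-03 6.600e+01 2.340e-02 6.700e-02 4.552e-01 2.443e-01]
   [1.600e-03 1.560e+02 6.700e-02 2.340e-02 4.552e-01 2.443e-01]
   [1.600e-03 6.900e+01 2.340e-02 6.720e-02 4.549e-01 2.430e-01]
   [1.600e-03 1.590e+02 6.720e-02 2.340e-02 4.549e-01 2.430e-01]
  hist [(15, 6), (30, 6), (210, 14), (225, 10), (240, 58), (255, 37), (270, 7), (285, 4), (300, 8), (315, 7), (330, 17), (345, 12)]
jar [ 0.57589033 -0.11967165  0.00713638] [ 0.61990353 -0.04017432  0.06083499]
board [ 0.38030874 -0.11991724  0.00700823] [ 0.44999441 -0.0453225   0.03795796]
```

```bash
cat >> h.py <<'E'
def goto(target,push_deg=None,obs=None):
    """print tool-frame shift (cm) to world target, and turn about tool y so that a tool z axis lies along push_deg"""
    o=obs or ctrl.get_obs();R=Ro.from_quat(np.r_[o["eef_rot"][1:],o["eef_rot"][0]]).as_matrix()
    zd=np.degrees(np.arctan2(R[1,2],R[0,2]))
    print("t",round(o["time_s"],2),"tcp",o["eef_pos"].round(4),"F",o["wrist_force"].round(1),"open",round(float(o["opening"]),2),"zdeg",zd.round(1),"ydir",R[:,1].round(3))
    if push_deg is not None:
        d=(push_deg-zd+90)%180-90   # +-z equivalent
        rv=R.T@np.array([0,0,np.radians(d)]);print("turn deg",d.round(1),"rotvec",rv.round(3))
        R=Ro.from_rotvec([0,0,np.radians(d)]).as_matrix()@R
        print("after turn: ",end="")
    print("shift cm (tool axes)",(R.T@(np.array(target)-o["eef_pos"])*100).round(2), "z tool",R[:,2].round(2))
E
python3 - <<'E'
from h import *
a=np.radians(94);u=np.array([np.cos(a),np.sin(a)])
p=np.array([.511,-.026])-u*(.021+.011+.02);print(p)
goto([*p,.12],94)
S=dict(np.load("scene0.npz"));print(plane(S,[[273,287],[227,270],[170,281]],.0))
E
```

```text
[ 0.51462734 -0.07787333]
t 0.1 tcp [ 0.2483 -0.5181  0.2305] F [-0.2  0.3 -0.4] open 1.0 zdeg 25.6 ydir [-0.     0.002 -1.   ]
turn deg 68.4 rotvec [-0.002 -1.194  0.   ]
after turn: shift cm (tool axes) [29.65 11.02 42.05] z tool [-0.07  1.    0.  ]
[[0.49939274 0.24761489 0.        ]
 [0.62316321 0.26425053 0.        ]
 [0.7105052  0.35877502 0.        ]]
```

```bash
python3 -m jog '[[[-1.9,0,2.9],[0,-0.119,0],0],[[-1.5,0,3.1],[0,-0.119,0],0],[[-1.1,0,3.3],[0,-0.119,0],0],[[-0.8,0,3.4],[0,-0.119,0],0],[[-0.4,0,3.5],[0,-0.119,0],0],[[0,0,3.5],[0,-0.119,0],0],[[0.5,0,3.5],[0,-0.119,0],0],[[0.9,0,3.4],[0,-0.119,0],0],[[1.3,0,3.3],[0,-0.119,0],0],[[1.7,0,3.1],[0,-0.119,0],0],[[0,0,0],[0,0,0],0]]'
python3 - <<'E'
from h import *
goto([.5146,-.0779,.12],94)
E
```

```text
time_s: 1.02
eef_pos: [0.4277, -0.2016, 0.2259]
eef_rot: [0.709, -0.703, -0.04, 0.043]
wrist_force: [-1.1, 0.2, -0.9]
opening: 0.006
t 1.02 tcp [ 0.4277 -0.2016  0.2259] F [-1.1  0.2 -0.9] open 0.01 zdeg 96.8 ydir [-0.004  0.008 -1.   ]
turn deg -2.8 rotvec [ 0.     0.048 -0.   ]
after turn: shift cm (tool axes) [ 9.56 10.67 11.64] z tool [-0.07  1.    0.01]
```

```bash
python3 -m jog '[[[2.4,1.5,2.9],[0,0.024,0],0],[[2.4,1.5,2.9],[0,0.024,0],0],[[2.4,1.5,2.9],[0,0,0],0],[[2.4,1.5,2.9],[0,0,0],0],[[0,0,0],[0,0,0],0],[[0,0,0],[0,0,0],0]]'
python3 - <<'E'
from h import *
goto([.5146,-.0779,.05],94)
c=cam("wrist");save(c,"w1.png",s=1.2);np.savez("w1.npz",**c);print((-c["R"].T@c["t"]).round(3))
E
```

```text
time_s: 1.52
eef_pos: [0.5142, -0.075, 0.1648]
eef_rot: [0.709, -0.705, -0.022, 0.025]
wrist_force: [-0.7, -0.2, 0.1]
opening: -0.001
t 1.52 tcp [ 0.5142 -0.075   0.1648] F [-0.7 -0.2  0.1] open -0.0 zdeg 93.8 ydir [-0.004  0.005 -1.   ]
turn deg 0.2 rotvec [-0.    -0.004  0.   ]
after turn: shift cm (tool axes) [ 0.06 11.48 -0.35] z tool [-0.07  1.    0.01]
[ 0.511 -0.009  0.307]
```

View pics/w1.png

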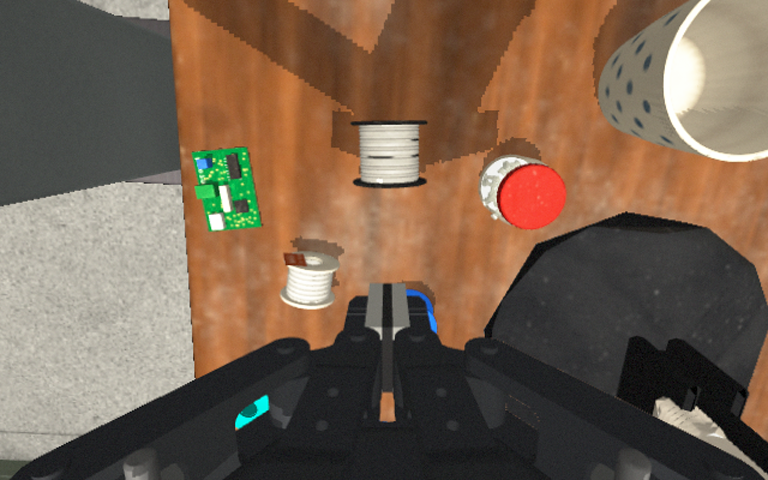

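The wrist view shows the big reel at (390,153) with its axis nearly along image-vertical, flanges at rows 122 and 184. The small reel is at (312,278), tilted slightly; the board is at (228,190) and the jar at (530,195). Computing precise lines.

```bash
python3 - <<'E'
from h import *
c=dict(np.load("w1.npz"))
W=cloud(c)
for nm,ctr,r,h in(("big",(.511,-.026),.05,.05),("small",(.457,-.124),.04,.04)):
    m=(np.hypot(W[...,0]-ctr[0],W[...,1]-ctr[1])<r)&(W[...,2]>h-.016)
    P=W[m];(cx,cy),(w,hh),a=cv2.minAreaRect(P[:,:2].astype(np.float32));print(nm,m.sum(),(round(cx,4),round(cy,4)),(round(w,4),round(hh,4)),round(a,1),P[:,2].max().round(4))
# image endpoints big flanges at z=.045
print(plane(c,np.array([[352,123],[428,123],[353,183],[427,183]])/1.2,.046).round(4))
E
```

```text
big 27897 (0.5117, -0.0405) (0.0666, 0.0709) 4.1 0.2622
small 1397 (0.4589, -0.1244) (0.0307, 0.0393) 84.2 0.0413
[[ 0.4882 -0.0083  0.046 ]
 [ 0.5358 -0.0052  0.046 ]
 [ 0.4905 -0.0459  0.046 ]
 [ 0.5386 -0.0427  0.046 ]]
```

```bash
python3 -m jog '[[[0,3,0],[0,0,0],0],[[0,3,0],[0,0,0],0],[[0,3,0],[0,0,0],0],[[0,2.8,0],[0,0,0],0],[[0,0,0],[0,0,0],0],[[0,0,0],[0,0,0],0]]'; python3 -c "
from h import *
goto([.5146,-.0575,.043],93.5)"
```

```text
time_s: 2.07
eef_pos: [0.515, -0.0827, 0.0478]
eef_rot: [0.707, -0.706, -0.021, 0.018]
wrist_force: [-0.2, 0.2, 0.7]
opening: -0.003
t 2.07 tcp [ 0.515  -0.0827  0.0478] F [-0.2  0.2  0.7] open -0.0 zdeg 93.2 ydir [ 0.004  0.001 -1.   ]
turn deg 0.3 rotvec [ 0.    -0.005  0.   ]
after turn: shift cm (tool axes) [0.11 0.48 2.52] z tool [-0.06  1.    0.  ]
```

```bash
python3 -m jog '[[[0.05,0.2,0.8],[0,0,0],0],[[0.05,0.2,0.8],[0,0,0],0],[[0,0,0.5],[0,0,0],0],[[0,0,0],[0,0,0],0]]'; python3 -m jog '[[[0,0,0.4],[0,0,0],0],[[0,0,0.4],[0,0,0],0],[[0,0,0],[0,0,0],0]]'
```

```text
time_s: 2.4
eef_pos: [0.5175, -0.0631, 0.0493]
eef_rot: [-0.706, 0.707, 0.022, -0.014]
wrist_force: [-1.8, -0.0, 0.6]
opening: 0.001
time_s: 2.65
eef_pos: [0.5191, -0.054, 0.0522]
eef_rot: [-0.706, 0.708, 0.024, -0.013]
wrist_force: [-0.9, 0.3, 0.6]
opening: 0.005
```

```bash
python3 -c "
from h import *
goto([.515,-.062,.043],93.5)
o=ctrl.get_obs();print(Ro.from_quat(np.r_[o['eef_rot'][1:],o['eef_rot'][0]]).as_matrix().round(3), o['dq'].round(3))
c=cam('wrist');save(c,'w2.png',(200,60,460,300),2.2);np.savez('w2.npz',**c)
goto([.515,-.062,.043],93.5)"
```

```text
t 2.65 tcp [ 0.5191 -0.054   0.0522] F [-0.9  0.3  0.6] open 0.0 zdeg 93.0 ydir [ 0.016 -0.003 -1.   ]
turn deg 0.5 rotvec [ 0.    -0.008 -0.   ]
after turn: shift cm (tool axes) [-0.48  0.92 -0.77] z tool [-0.06  1.   -0.  ]
[[ 0.998  0.016 -0.053]
 [ 0.053 -0.003  0.999]
 [ 0.016 -1.    -0.004]] [ 0.003 -0.011 -0.004 -0.005  0.    -0.006]
t 2.7 tcp [ 0.5193 -0.0543  0.0522] F [-0.   1.  -0.6] open -0.0 zdeg 93.1 ydir [ 0.016 -0.003 -1.   ]
turn deg 0.4 rotvec [ 0.    -0.008 -0.   ]
after turn: shift cm (tool axes) [-0.49  0.92 -0.74] z tool [-0.06  1.   -0.  ]
```

View pics/w2.png

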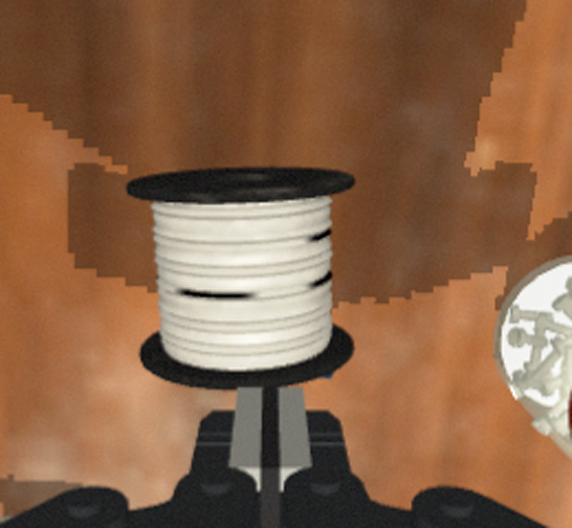

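The wrist crop shows the fingers just short of the near flange, about 5 mm right of the axis (270 vs 247). I'll back off slightly, shift and lower.

```bash
python3 -m jog '[[[-0.2,0,-0.8],[0,0,0],0],[[-0.3,0.6,0],[0,0,0],0],[[0,0.5,0],[0,0,0],0],[[0,0.1,0],[0,0,0],0],[[0,0.1,0],[0,0,0],0]]'; python3 -c "
from h import *
goto([.515,-.0575,.043],93.5)"
```

```text
time_s: 3.12
eef_pos: [0.5145, -0.064, 0.0381]
eef_rot: [-0.705, 0.708, 0.025, -0.013]
wrist_force: [0.2, -0.2, -0.8]
opening: -0.0
t 3.12 tcp [ 0.5145 -0.064   0.0381] F [ 0.2 -0.2 -0.8] open -0.0 zdeg 93.0 ydir [ 0.016 -0.004 -1.   ]
turn deg 0.5 rotvec [ 0.    -0.008 -0.   ]
after turn: shift cm (tool axes) [ 0.09 -0.49  0.64] z tool [-0.06  1.   -0.  ]
```

```bash
python3 -m jog '[[[0,-0.4,0.4],[0,0,0],0],[[0,0,0.4],[0,0,0],0],[[0,0,0.4],[0,0,0],0],[[0,0,0],[0,0,0],0]]'; python3 -m jog '[[[0,-0.1,0.4],[0,0,0],0],[[0,-0.2,0.4],[0,0,0],0]]';python3 -m jog '[[[0,-0.2,0.4],[0,0,0],0],[[0,-0.2,0.4],[0,0,0],0]]'; python3 -c "
from h import *
goto([.515,-.0575,.043],93.5)
c=cam('wrist');save(c,'w3.png',(200,60,460,300),2.2);np.savez('w3.npz',**c)"
```

```text
time_s: 3.45
eef_pos: [0.5137, -0.052, 0.042]
eef_rot: [-0.705, 0.709, 0.024, -0.013]
wrist_force: [-0.1, 0.1, -0.0]
opening: -0.0
time_s: 3.62
eef_pos: [0.5139, -0.0442, 0.0455]
eef_rot: [-0.704, 0.709, 0.025, -0.013]
wrist_force: [-0.5, -3.8, 2.9]
opening: 0.003
time_s: 3.78
eef_pos: [0.5143, -0.036, 0.0507]
eef_rot: [-0.704, 0.71, 0.025, -0.012]
wrist_force: [-1.5, -3.0, 1.3]
opening: -0.002
t 3.78 tcp [ 0.5143 -0.036   0.0507] F [-1.5 -3.   1.3] open -0.0 zdeg 93.0 ydir [ 0.019 -0.008 -1.   ]
turn deg 0.5 rotvec [ 0.    -0.009 -0.   ]
after turn: shift cm (tool axes) [-0.08  0.79 -2.14] z tool [-0.06  1.   -0.01]
```

View pics/w3.png

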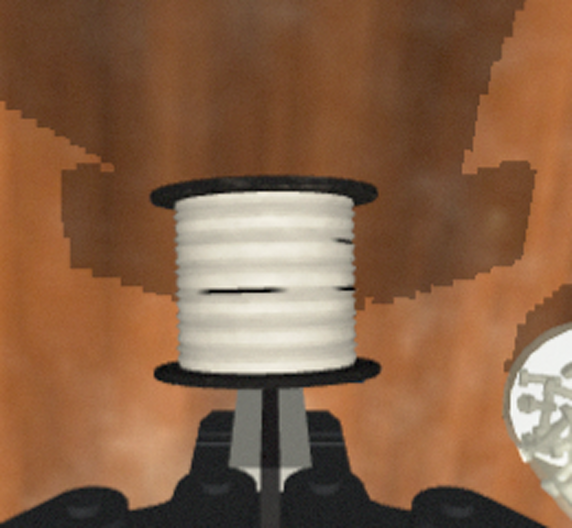

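```bash
cat >> h.py <<'E'
def tilt(c,x0,x1,y0,y1):
    W=cloud(c).reshape(-1,3)
    for y in np.arange(y0,y1,.006):
        m=(W[:,0]>x0)&(W[:,0]<x1)&(W[:,1]>y)&(W[:,1]<y+.006)&(W[:,2]>.004)
        if m.sum()>5: print(y.round(3),np.percentile(W[m,2],[5,50,98]).round(4),end=" | ")
    print()
E
python3 -c "
from h import *
for f in 'w2','w3':tilt(dict(np.load(f+'.npz')),.495,.53,-.05,.04)"
```

```text
-0.05 [0.043  0.0925 0.1384] | -0.044 [0.0431 0.1177 0.1406] | -0.038 [0.0426 0.136  0.1483] | -0.032 [0.0361 0.0426 0.0453] | -0.026 [0.036  0.0426 0.0452] | -0.02 [0.0362 0.0426 0.0451] | -0.014 [0.0359 0.0427 0.0455] | -0.008 [0.0091 0.041  0.0504] | 
-0.05 [0.0871 0.0883 0.102 ] | -0.044 [0.0873 0.0979 0.1033] | -0.038 [0.087  0.0962 0.1144] | -0.032 [0.0585 0.0811 0.1287] | -0.026 [0.0509 0.1058 0.1389] | -0.02 [0.0496 0.1333 0.1466] | -0.014 [0.0405 0.0475 0.0508] | -0.008 [0.039  0.0458 0.0489] | -0.002 [0.0375 0.0443 0.0474] | 0.004 [0.036  0.0427 0.0457] | 0.01 [0.0384 0.0437 0.0487] | 0.016 [0.0432 0.0467 0.0485] |
```

The depth profile shows the reel is tipped about 14°, so it is going over. Continue along the arc.

```bash
python3 -m jog '[[[0,-0.15,0.4],[0,0,0],0],[[0,-0.15,0.4],[0,0,0],0],[[0,-0.15,0.4],[0,0,0],0]]';python3 -m jog '[[[0,0,0.4],[0,0,0],0],[[0,0,0.4],[0,0,0],0],[[0,0,0],[0,0,0],0]]'; python3 -c "
from h import *
c=cam('wrist');np.savez('w4.npz',**c)
tilt(c,.495,.53,-.03,.08)"
```

```text
time_s: 4.08
eef_pos: [0.5136, -0.0218, 0.0561]
eef_rot: [-0.704, 0.709, 0.025, -0.012]
wrist_force: [-0.1, -1.4, -0.3]
opening: 0.002
time_s: 4.33
eef_pos: [0.512, -0.0109, 0.0556]
eef_rot: [-0.705, 0.709, 0.025, -0.013]
wrist_force: [0.5, -0.4, -0.2]
opening: 0.002
-0.024 [0.0915 0.103  0.1082] | -0.018 [0.0392 0.0947 0.1048] | -0.012 [0.037  0.0462 0.1195] | -0.006 [0.0509 0.0929 0.143 ] | -0.0 [0.0565 0.128  0.1446] | 0.006 [0.0579 0.1412 0.1518] | 0.012 [0.0402 0.0506 0.0634] | 0.018 [0.0327 0.043  0.0489] | 0.024 [0.0264 0.0363 0.0425] | 0.03 [0.0273 0.0309 0.0355] | 0.036 [0.0308 0.0327 0.0348] |
```

```bash
python3 -m jog '[[[0,0,0.4],[0,0,0],0],[[0,0,0.4],[0,0,0],0],[[0,0,0.3],[0,0,0],0],[[0,0,0],[0,0,0],0],[[0,0,0],[0,0,0],0]]'; python3 -m jog '[[[0,-1.2,-1.5],[0,0,0],0],[[0,-2.5,-2.5],[0,0,0],0],[[0,-2.5,-2.5],[0,0,0],0],[[0,0,-2],[0,0,0],0],[[0,0,0],[0,0,0],0]]'; python3 -c "
from h import *
c=cam('wrist');save(c,'w4.png',s=1.2);np.savez('w4.npz',**c)
tilt(c,.495,.53,-.03,.08);goto([.459,-.124,.12],-96+180)"
```

```text
time_s: 4.8
eef_pos: [0.5103, 0.0015, 0.0543]
eef_rot: [-0.705, 0.708, 0.024, -0.014]
wrist_force: [0.6, -0.1, -0.2]
opening: -0.002
time_s: 5.22
eef_pos: [0.5124, -0.085, 0.1176]
eef_rot: [-0.706, 0.708, 0.024, -0.017]
wrist_force: [0.2, -0.7, -1.6]
opening: -0.002
0.006 [0.0402 0.0414 0.0427] | 0.012 [0.0402 0.0414 0.043 ] | 0.018 [0.0403 0.0415 0.0431] | 0.024 [0.0403 0.0415 0.043 ] | 0.03 [0.0224 0.0413 0.0429] | 0.036 [0.0086 0.0387 0.0428] | 
t 5.27 tcp [ 0.5126 -0.0838  0.1178] F [ 1.2 -0.   0.2] open 0.0 zdeg 93.3 ydir [ 0.012 -0.003 -1.   ]
turn deg -9.3 rotvec [-0.002  0.162  0.001]
after turn: shift cm (tool axes) [-4.91 -0.26 -4.56] z tool [ 0.1   0.99 -0.  ]
```

View pics/w4.png

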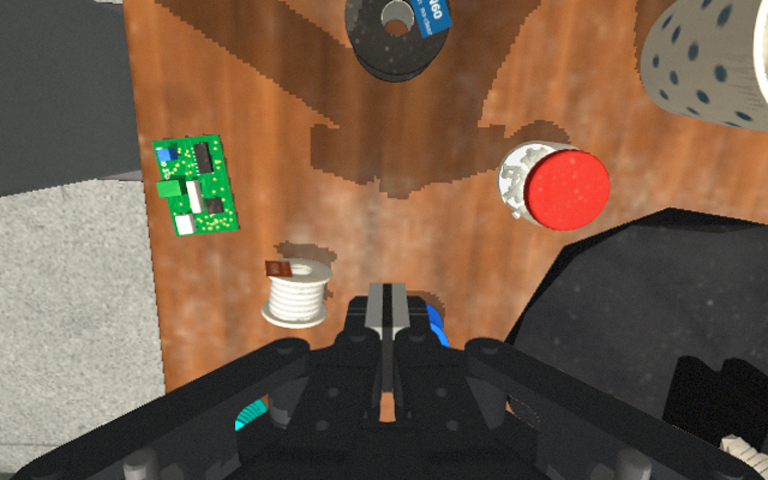

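Big reel lies flat (hub up at (397,25), top at a uniform 42 mm). Next the small reel, pushed the same way from its −y side.

```bash
python3 -m jog '[[[-1.5,0,-2.1],[0,0.08,0],0],[[-1.2,0,-2.2],[0,0.08,0],0],[[-1.0,0,-2.2],[0,0,0],0],[[-0.8,0,-1],[0,0,0],0],[[0,0,0],[0,0,0],0],[[0,0,0],[0,0,0],0]]'; python3 -c "
from h import *
c=cam('wrist');np.savez('w5.npz',**c);W=cloud(c)
m=(np.hypot(W[...,0]-.459,W[...,1]+.124)<.035)&(W[...,2]>.024)&(W[...,2]<.046)
print(m.sum(),cv2.minAreaRect(W[m][:,:2].astype(np.float32)));save(c,'w5.png',(200,60,460,300),2.2)
goto([.455,-.162,.034],84)"
```

```text
time_s: 5.77
eef_pos: [0.4624, -0.1543, 0.1148]
eef_rot: [0.707, -0.705, 0.036, -0.042]
wrist_force: [-0.7, 0.7, -0.6]
opening: 0.004
2214 ((0.4585121273994446, -0.12484811246395111), (0.030463295057415962, 0.040165405720472336), 83.55583953857422)
t 5.82 tcp [ 0.4624 -0.154   0.1146] F [-0.2 -0.  -0.4] open 0.0 zdeg 83.8 ydir [ 0.008  0.002 -1.   ]
turn deg 0.2 rotvec [ 0.    -0.004  0.   ]
after turn: shift cm (tool axes) [-0.72  8.06 -0.9 ] z tool [0.1  0.99 0.  ]
```

View pics/w5.png

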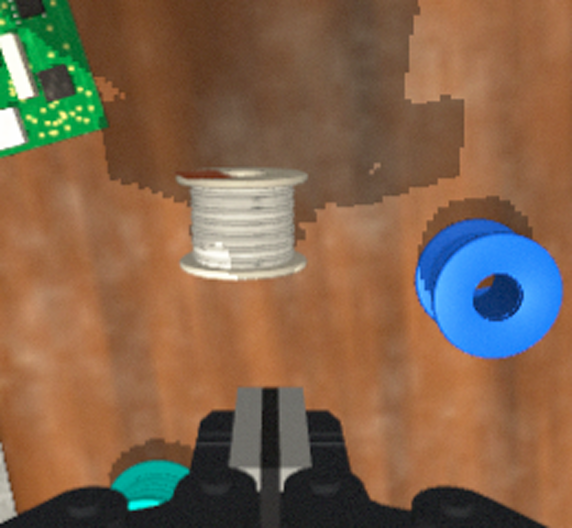

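```bash
python3 -m jog '[[[-0.4,2.2,-0.5],[0,0,0],0],[[-0.3,2.2,-0.4],[0,0,0],0],[[0,2.2,0],[0,0,0],0],[[0,1.2,0],[0,0,0],0],[[0,0,0],[0,0,0],0],[[0,0,0],[0,0,0],0]]'; python3 -c "
from h import *
goto([.456,-.15,.034],84)"
```

```text
time_s: 6.32
eef_pos: [0.4592, -0.1563, 0.0342]
eef_rot: [0.707, -0.705, 0.032, -0.04]
wrist_force: [0.3, -1.6, 0.2]
opening: -0.004
t 6.32 tcp [ 0.4592 -0.1563  0.0342] F [ 0.3 -1.6  0.2] open -0.0 zdeg 84.2 ydir [ 0.012  0.003 -1.   ]
turn deg -0.2 rotvec [-0.     0.004 -0.   ]
after turn: shift cm (tool axes) [-0.38  0.01  0.59] z tool [0.1  0.99 0.  ]
```

```bash
python3 -m jog '[[[-0.2,0,0.2],[0,0,0],0],[[-0.15,0.1,0.3],[0,0,0],0],[[0,0.1,0.3],[0,0,0],0],[[0,0,0],[0,0,0],0]]'; python3 -m jog '[[[0,-0.1,0.3],[0,0,0],0],[[0,-0.15,0.3],[0,0,0],0],[[0,-0.15,0.3],[0,0,0],0]]'; python3 -c "
from h import *
c=cam('wrist');tilt(c,.445,.472,-.15,-.06)"; python3 -m jog '[[[0,-0.1,0.3],[0,0,0],0],[[0,-0.1,0.3],[0,0,0],0],[[0,0,0],[0,0,0],0]]'; python3 -c "
from h import *
c=cam('wrist');tilt(c,.445,.472,-.15,-.06)"
```

```text
time_s: 6.65
eef_pos: [0.4586, -0.1464, 0.0345]
eef_rot: [0.707, -0.706, 0.03, -0.04]
wrist_force: [-0.1, -0.5, -0.2]
opening: -0.0
time_s: 6.9
eef_pos: [0.4605, -0.1374, 0.0401]
eef_rot: [0.706, -0.706, 0.029, -0.041]
wrist_force: [-0.0, 0.1, -1.1]
opening: -0.002
-0.15 [0.0764 0.0876 0.0924] | -0.144 [0.0764 0.0862 0.0892] | -0.138 [0.0599 0.0849 0.1059] | -0.132 [0.0503 0.0975 0.1282] | -0.126 [0.0407 0.1128 0.1318] | -0.12 [0.0369 0.1257 0.1364] | -0.114 [0.0311 0.0366 0.0397] | -0.108 [0.0286 0.0346 0.0374] | -0.102 [0.0312 0.0356 0.0391] | 
time_s: 7.2
eef_pos: [0.4614, -0.1303, 0.0431]
eef_rot: [0.706, -0.706, 0.028, -0.041]
wrist_force: [-0.4, 0.3, 0.3]
opening: 0.002
-0.144 [0.0793 0.0902 0.0953] | -0.138 [0.0791 0.0895 0.0948] | -0.132 [0.0249 0.0812 0.1076] | -0.126 [0.0493 0.0937 0.1307] | -0.12 [0.0426 0.1073 0.1325] | -0.114 [0.0387 0.1252 0.1391] | -0.108 [0.0303 0.036  0.0393] | -0.102 [0.0272 0.0331 0.0365] | -0.096 [0.0302 0.0338 0.0367] |
```

```bash
python3 -m jog '[[[0,-0.05,0.35],[0,0,0],0],[[0,0,0.35],[0,0,0],0],[[0,0,0.35],[0,0,0],0],[[0,0,0.35],[0,0,0],0],[[0,0,0],[0,0,0],0]]';  python3 -c "
from h import *
c=cam('wrist');tilt(c,.445,.472,-.15,-.04)"
```

```text
time_s: 7.67
eef_pos: [0.4627, -0.1151, 0.0433]
eef_rot: [0.706, -0.706, 0.029, -0.041]
wrist_force: [0.1, -0.1, -0.1]
opening: 0.001
-0.132 [0.0795 0.0802 0.0906] | -0.126 [0.0797 0.0905 0.0955] | -0.12 [0.0795 0.0892 0.0925] | -0.114 [0.0557 0.0809 0.1114] | -0.108 [0.0524 0.0982 0.1315] | -0.102 [0.0295 0.1223 0.1379] | -0.096 [0.0173 0.1359 0.1396] | -0.09 [0.0087 0.0289 0.0304] | -0.084 [0.0282 0.0294 0.0307] | -0.078 [0.0283 0.0294 0.0307] | -0.072 [0.0282 0.0293 0.0306] | -0.066 [0.0282 0.0293 0.0304] |
```

Small reel is flat too (uniform 29–30 mm top). Retreat and go to the tape.

```bash
python3 -m jog '[[[0,-1.2,-0.8],[0,0,0],0],[[0,-3,-1],[0,0,0],0],[[0,-3.5,0],[0,0,0],0],[[0,-3.5,0],[0,0,0],0],[[0,0,0],[0,0,0],0]]'; python3 -m jog '[[[-0.3,0,3],[0,0.058,0],0],[[-0.4,0,3.5],[0,0.058,0],0],[[-0.6,0,3.5],[0,0.058,0],0],[[-0.8,0,3.5],[0,0.058,0],0],[[-1.2,0,3.5],[0,0,0],0],[[-1.2,0,3.5],[0,0,0],0],[[-1.2,0,3.5],[0,0,0],0],[[-1.2,0,3],[0,0,0],0],[[0,0,0],[0,0,0],0],[[0,0,0],[0,0,0],0]]'; python3 -c "
from h import *
goto([.442,.207,.13],71)"
```

```text
time_s: 8.13
eef_pos: [0.4564, -0.1325, 0.1567]
eef_rot: [0.708, -0.705, 0.031, -0.038]
wrist_force: [1.1, -1.4, -0.7]
opening: 0.001
time_s: 8.97
eef_pos: [0.4663, 0.1562, 0.1612]
eef_rot: [0.697, -0.696, 0.113, -0.131]
wrist_force: [-0.7, -1.2, -0.9]
opening: -0.002
t 8.97 tcp [0.4663 0.1562 0.1612] F [-0.7 -1.2 -0.9] open -0.0 zdeg 70.1 ydir [ 0.025 -0.002 -1.   ]
turn deg 0.9 rotvec [ 0.    -0.016  0.   ]
after turn: shift cm (tool axes) [-4.02  3.05  3.99] z tool [0.33 0.95 0.01]
```

```bash
python3 -m jog '[[[-2,0,2],[0,0,0.024],0],[[-2,0,2],[0,-0.015,0],0],[[0,0,0],[0,0,0],0],[[0,0,0],[0,0,0],0]]'; python3 -c "
from h import *
c=cam('wrist');np.savez('w6.npz',**c);W=cloud(c)
m=(np.hypot(W[...,0]-.4555,W[...,1]-.2445)<.05)&(W[...,2]>.035)&(W[...,2]<.074)
P=W[m];print(m.sum(),cv2.minAreaRect(P[:,:2].astype(np.float32)),np.percentile(P[:,2],99));save(c,'w6.png',(170,20,470,280),2.2)
goto([.442,.207,.13],71)"
```

```text
time_s: 9.3
eef_pos: [0.4423, 0.2068, 0.1603]
eef_rot: [0.699, -0.695, 0.117, -0.118]
wrist_force: [-0.2, -0.5, 0.3]
opening: 0.002
2260 ((0.4568095803260803, 0.2430945634841919), (0.018278753384947777, 0.06683607399463654), 71.55852508544922) 0.06786978290518345
t 9.35 tcp [0.4422 0.2067 0.1602] F [-0.2 -0.6  0.3] open -0.0 zdeg 70.8 ydir [ 0.002  0.005 -1.   ]
turn deg 0.2 rotvec [-0.    -0.003  0.   ]
after turn: shift cm (tool axes) [-0.03  3.02  0.01] z tool [0.33 0.95 0.01]
```

View pics/w6.png

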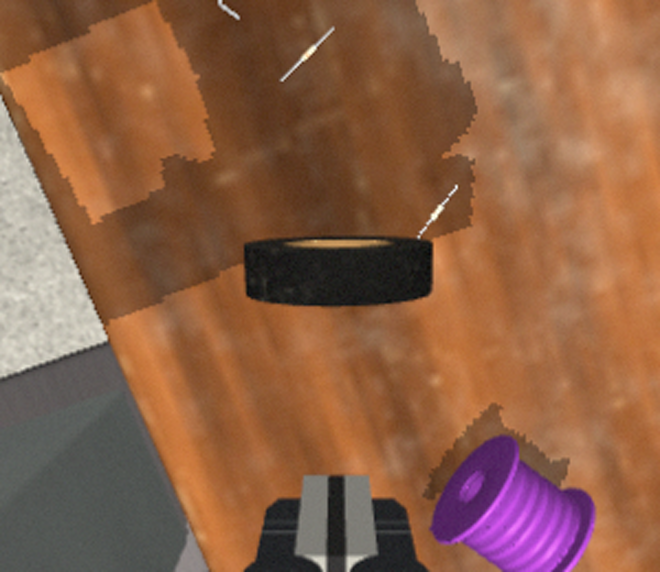

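The wrist view shows the tape at (340,270) square to the fingers (335), the purple reel clear at lower right, and a thin resistor lead by (437,210) just outside the landing area. Descend and push.

```bash
python3 -m jog '[[[0.2,3,0],[0,0,0],0],[[0,3,0],[0,0,0],0],[[0,3,0],[0,0,0],0],[[0,1.2,0],[0,0,0],0],[[0,0,0],[0,0,0],0],[[0,0,0],[0,0,0],0]]'; python3 -c "
from h import *
goto([.4514,.227,.058],71)"
```

```text
time_s: 9.85
eef_pos: [0.4505, 0.1994, 0.0569]
eef_rot: [0.699, -0.694, 0.118, -0.124]
wrist_force: [0.5, 1.0, 0.8]
opening: -0.003
t 9.85 tcp [0.4505 0.1994 0.0569] F [0.5 1.  0.8] open -0.0 zdeg 70.3 ydir [ 0.01   0.005 -1.   ]
turn deg 0.7 rotvec [ 0.    -0.012  0.   ]
after turn: shift cm (tool axes) [-0.81 -0.1   2.64] z tool [0.33 0.95 0.01]
```

```bash
python3 -m jog '[[[-0.4,0,0.5],[0,-0.012,0],0],[[-0.3,0,0.6],[0,0,0],0],[[0,0,0.6],[0,0,0],0],[[0,0,0.4],[0,0,0],0],[[0,0,0],[0,0,0],0]]'; python3 -c "
from h import *
goto([.4514,.227,.058],71)"; python3 -m jog '[[[0,0,0.3],[0,0,0],0],[[0,0,0.3],[0,0,0],0],[[0,-0.05,0.3],[0,0,0],0],[[0,0,0],[0,0,0],0]]';python3 -c "
from h import *
goto([.4514,.227,.058],71)
c=cam('wrist');tilt(c,.45,.475,.225,.31)"
```

```text
time_s: 10.27
eef_pos: [0.4548, 0.2228, 0.0616]
eef_rot: [0.7, -0.694, 0.112, -0.123]
wrist_force: [0.3, -0.4, 0.2]
opening: -0.003
t 10.27 tcp [0.4548 0.2228 0.0616] F [ 0.3 -0.4  0.2] open -0.0 zdeg 70.9 ydir [ 0.017  0.006 -1.   ]
turn deg 0.1 rotvec [ 0.    -0.002  0.   ]
after turn: shift cm (tool axes) [-0.46  0.36  0.28] z tool [0.33 0.95 0.01]
time_s: 10.6
eef_pos: [0.4593, 0.2334, 0.064]
eef_rot: [0.701, -0.694, 0.11, -0.124]
wrist_force: [-0.2, -0.6, -0.0]
opening: 0.003
t 10.6 tcp [0.4593 0.2334 0.064 ] F [-0.2 -0.6 -0. ] open 0.0 zdeg 71.0 ydir [ 0.021  0.007 -1.   ]
turn deg 0.0 rotvec [ 0. -0.  0.]
after turn: shift cm (tool axes) [-0.54  0.58 -0.87] z tool [0.33 0.95 0.01]
0.225 [0.1003 0.1106 0.1155] | 0.231 [0.0731 0.0941 0.1279] | 0.237 [0.0751 0.1198 0.1521] | 0.243 [0.0676 0.1382 0.1596] | 0.249 [0.0651 0.1433 0.1598] | 0.255 [0.0207 0.0656 0.1604] | 0.261 [0.0533 0.0632 0.0661] |
```

```bash
python3 -m jog '[[[-0.1,0.15,0.35],[0,0,0],0],[[-0.1,0.15,0.35],[0,0,0],0],[[-0.1,0.15,0.35],[0,0,0],0],[[0,0.1,0.35],[0,0,0],0],[[0,0,0],[0,0,0],0],[[0,0,0],[0,0,0],0]]';python3 -c "
from h import *
goto([.4514,.227,.058],71)
c=cam('wrist');tilt(c,.45,.475,.225,.34)"
```

```text
time_s: 11.15
eef_pos: [0.4604, 0.2487, 0.0572]
eef_rot: [0.701, -0.694, 0.111, -0.123]
wrist_force: [-0.0, 0.4, -0.1]
opening: 0.003
t 11.15 tcp [0.4604 0.2487 0.0572] F [-0.   0.4 -0.1] open 0.0 zdeg 71.0 ydir [ 0.019  0.007 -1.   ]
turn deg 0.0 rotvec [ 0. -0.  0.]
after turn: shift cm (tool axes) [-0.14 -0.12 -2.35] z tool [0.33 0.95 0.01]
0.237 [0.0934 0.1043 0.1093] | 0.243 [0.0934 0.1032 0.1063] | 0.249 [0.0171 0.0858 0.1267] | 0.255 [0.0618 0.1243 0.1458] | 0.261 [0.0172 0.1324 0.1527] | 0.267 [0.0171 0.1422 0.1535] | 0.273 [0.0069 0.017  0.0186] | 0.279 [0.0075 0.0171 0.0185] | 0.285 [0.0078 0.0171 0.0186] | 0.291 [0.0133 0.0172 0.0186] | 0.297 [0.0161 0.0173 0.0186] | 0.303 [0.0162 0.0174 0.0186] | 0.309 [0.0163 0.0173 0.0188] | 0.315 [0.0161 0.0174 0.0186] |
```

Tape is flat (top at 17–18 mm). Retreat up and away, then check the whole bench.

```bash
python3 -m jog '[[[0,-2,-1],[0,0,0],0],[[0,-3,-1],[0,0,0],0],[[0,-3.5,-2],[0,0,0],0],[[0,-3.5,-3],[0,0,0],0],[[0,-2,-3],[0,0,0],0],[[0,0,-3],[0,0,0],0],[[0,0,0],[0,0,0],0],[[0,0,0],[0,0,0],0]]'; python3 - <<'E'
from h import *
goto([.4,.2,.2])
for n in("scene","side"):
    c=cam(n);np.savez(n+"1.npz",**c);save(c,n+"1.png",(240,120,440,320) if n=="scene" else None,3 if n=="scene" else 1.25)
    W0,W1=cloud(dict(np.load(n+"0.npz"))),cloud(c)
    for t,W in(("before",W0),("after",W1)):
        x,y,z=W[...,0],W[...,1],W[...,2]
        m=(z>0.006)&(z<0.12)&(x>0.33)&(x<0.75)&(y>-0.5)&(y<0.36)
        k,l,s,ce=cv2.connectedComponentsWithStats(m.astype(np.uint8),connectivity=4)
        for i in range(1,k):
            if 60<s[i,4]<1000:
                P=W[l==i]; print(n,t,(ce[i]*1.25).round(),s[i,4],P.min(0).round(3),P.max(0).round(3))
E
```

```text
time_s: 11.87
eef_pos: [0.4143, 0.1218, 0.1984]
eef_rot: [0.699, -0.695, 0.11, -0.123]
wrist_force: [0.2, 0.3, 0.7]
opening: -0.001
t 11.87 tcp [0.4143 0.1218 0.1984] F [0.2 0.3 0.7] open -0.0 zdeg 71.1 ydir [ 0.019  0.003 -1.   ]
shift cm (tool axes) [-3.89 -0.16  6.93] z tool [0.32 0.95 0.01]
scene before [424. 173.] 212 [ 0.665 -0.435  0.006] [ 0.726 -0.372  0.053]
scene before [430. 235.] 147 [ 0.516 -0.176  0.007] [ 0.557 -0.133  0.032]
scene before [492. 235.] 146 [ 0.392 -0.259  0.006] [ 0.431 -0.215  0.033]
scene before [454. 252.] 200 [ 0.437 -0.139  0.006] [ 0.481 -0.103  0.042]
scene before [411. 266.] 360 [ 0.485 -0.049  0.006] [ 0.539 -0.     0.05 ]
scene before [328. 298.] 226 [0.582 0.147 0.006] [0.609 0.173 0.083]
scene before [382. 310.] 455 [0.457 0.094 0.007] [0.522 0.157 0.05 ]
scene before [283. 335.] 139 [0.602 0.25  0.006] [0.641 0.285 0.014]
scene before [362. 355.] 518 [0.421 0.23  0.007] [0.491 0.263 0.069]
scene after [492. 235.] 147 [ 0.392 -0.257  0.006] [ 0.431 -0.215  0.032]
scene after [444. 261.] 170 [ 0.442 -0.105  0.006] [ 0.482 -0.061  0.032]
scene
[... 908 characters left out ...]

side before [564. 342.] 83 [ 0.469 -0.473  0.006] [ 0.539 -0.45   0.037]
side after [348. 239.] 130 [0.58  0.139 0.006] [0.605 0.168 0.081]
side after [284. 257.] 212 [0.438 0.247 0.007] [0.51  0.317 0.021]
side after [336. 267.] 184 [0.455 0.092 0.007] [0.519 0.145 0.051]
side after [372. 271.] 233 [0.484 0.006 0.006] [0.536 0.057 0.046]
side after [566. 279.] 290 [ 0.662 -0.441  0.006] [ 0.724 -0.377  0.052]
side after [445. 289.] 150 [ 0.513 -0.178  0.006] [ 0.557 -0.139  0.033]
side after [323. 295.] 136 [0.366 0.075 0.006] [0.419 0.121 0.023]
side after [404. 299.] 151 [ 0.44  -0.105  0.007] [ 0.48  -0.062  0.034]
side after [455. 333.] 184 [ 0.389 -0.259  0.007] [ 0.434 -0.219  0.033]
```

View pics/scene1.png

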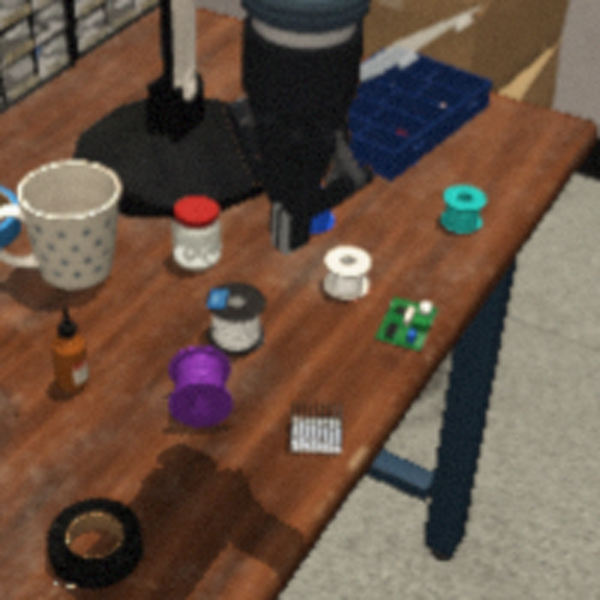

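All three lie flat: big reel (235,318), small reel (347,272), tape (95,540). The bystanders haven't moved. Handing in.

```bash
python3 -c "
from bench import ctrl
print(ctrl.hand_in())"
```

```text
the job is handed in; nothing more can be done
None
```

I tipped the large solder reel, then the small solder reel, then the black tape onto an end with the closed fingertips, and handed the job in at about 12 s. I only pushed; nothing was lifted or carried.

Final positions, measured from the last scene and side images before hand-in:

| Item | Top surface height | Moved from where it stood |
|---|---|---|
| Large reel | about 42 mm | about 58 mm |
| Small reel | about 30 mm | about 42 mm |
| Tape roll | about 17–18 mm | about 46 mm |

- **Flatness:** these heights match each item lying flat. The top surfaces read level straight after each push.
- **Bystanders:** comparing depth before and after, the bottle, heat sink, wick reel and the purple, blue and turquoise reels are all unmoved within measurement noise. I checked the jar, cup and circuit board only by eye in the final picture, where they look undisturbed.
- **Forces:** the readings at the end of each move stayed below about 5 N, and the gripper was clear of everything at hand-in.
- **Discrepancies:** the fingertip drifted up and sideways by several millimetres during slow moves, so I corrected it before the large-reel push and during the tape push. None of my checks failed.

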